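# Load the capsule filler and work its sprung lever

## Task

Take the yellow capsule tray off the sloping stand, turn it so that its outline matches the nest on the capsule filler, and lower it in (do not drop it) so that it lies flat, then let go. Then pull the filler's red-handled lever all the way towards the robot to its stop and ease it back slowly, without letting it spring, until it is fully home, and let go. Leave the jar, tape dispenser and stamp rack where they stand.

Things in the scene. Friction and masses are not known exactly. Their poses are not given: they have to be found in the camera images.
- tray: loose yellow capsule tray, 0.17 to 0.34 kg: plate 12 mm thick, 140 mm along x, 110 mm along y, corners at its +x end (nose) cut at 45 degrees from x=30, y=+-55 to x=70, y=+-15 mm; red and white capsule ends on top. Origin: centre of the underside; z out of its top. It starts on the stand's face, nose uphill, z leaning 30 degrees. Held by its grip bar, see tray_grip
- tray_grip (a point): on the tray's z axis, 36 mm above its underside: the place to pinch the black upright grip bar in the middle of its top, 14 mm thick along the tray's x (pinch across this), 70 mm along y, reaching from 12 to 52 mm above the underside; axes as the tray's
- tray_nose (a point): middle of the tray's nose edge at its underside, 70 mm along the tray's +x from its origin
- stand: fixed sloping stand: white board 176 x 150 mm tipped 30 degrees, low edge at its -x (robot's side) with a blue ledge standing 14 mm off the face, high edge at its +x; the face is 60 mm above the worktop at its middle, 104 mm at its upper edge. Origin on the worktop below the middle of the face, z up
- filler: fixed manual capsule filler: white box with a steel top plate, 156 mm along x, 226 mm along y (y=-168 to +58), plate at z=66 mm with the fenced nest on it, lever at the +y end. A blue jaw (32 mm along y, 14 to 24 mm above the plate) waits 86 mm from the nest centre towards +y and slides 23 mm over the seated tray's edge as the lever is pulled. Origin on the worktop, z up, -x side to the robot
- nest (a point): centre of the nest's floor, where the seated tray's origin belongs; axes as the filler's. Nose of the nest, so also the seated tray's x axis, points along the filler's -y. Aluminium fence in the tray's outline plus 2.5 mm all round, vertical for 8 mm, then mostly flaring outward up to 16 mm above the floor as a lead-in
- nest_nose (a point): middle of the nose end of the nest's floor (70 mm along the filler's -y from the nest centre), where tray_nose belongs
- lever (a joint): angle of the sprung lever, rad: 0 = home (arm leaning 20 degrees away from the robot), 1.15 = its stop (arm leaning 46 degrees towards the robot). Spring torque about 0.26 N m at home to 1.23 N m at the stop (about 2 to 10 N at the handle); let go, it snaps home
- lever_grip (a point): middle of the lever's red round handle bar, 18 mm thick, 100 mm long, parallel to the filler's y (steel arm at its -y end). Swings on a 130 mm radius about lever_hinge in the filler's x-z plane, over towards the filler's -x when pulled; 167 mm above the worktop at home, 135 mm at the stop. Can be pinched or hooked from above. Its axes swing with the lever
- lever_hinge (a point): point on the lever's hinge axis (which is along the filler's y) level along y with lever_grip; fixed, 45 mm above the worktop
- jar: bystander: amber jar with white cap, 56 mm diameter, 85 mm tall, loose; origin at its foot
- dispenser: bystander: blue tape dispenser with a yellow roll, 55 x 130 mm, 80 mm tall, loose; origin at its foot
- stamps: bystander: grey rack with four green stamps, 60 x 150 mm, 55 mm tall, loose; origin at its foot
Not all that is in view belongs to the job. There is more than one size of the tray; the one meant has the size given above.

How it is judged:
On the way, in this order (a step that is already met when the one before it is completed fails the run):
1. the tray lies flat in the nest, nose to nose, and the fingers have let go of it (distance between tray_nose and nest_nose below 0.009 m and distance between tray and nest below 0.008 m and z of tray in the frame of filler below 0.07 m and angle between tray's own z axis and vertical below 0.04 rad and contact force between the fingers and tray below 0.1 N), for 0.3 s.
2. the lever is pulled to its stop (over 1.05 rad) with the tray seated (distance between tray_nose and nest_nose below 0.009 m and distance between tray and nest below 0.008 m and z of tray in the frame of filler below 0.07 m and angle between tray's own z axis and vertical below 0.04 rad and value of joint lever above 1.05 rad), for 0.1 s.
3. the lever is back home (under 0.06 rad), tray still seated (distance between tray_nose and nest_nose below 0.009 m and distance between tray and nest below 0.008 m and z of tray in the frame of filler below 0.07 m and angle between tray's own z axis and vertical below 0.04 rad and value of joint lever below 0.06 rad), for 0.2 s.
At the end, for the whole second after the job is handed in: The tray lies flat on the nest floor (within 4 mm of height and 0.04 rad), its centre within 8 mm and nose within 9 mm of the nest's, at rest; the lever is home (under 0.06 rad); the robot has let go of everything (all of step 3 and contact force between the fingers and tray below 0.1 N and contact force between the fingers and anything else below 0.1 N and linear speed of tray below 0.02 m/s); the robot touches nothing.
It fails at once if the lever springs back (returns faster than 1.5 rad/s) (velocity of joint lever below -1.5 rad/s).
It fails at once if the tray is dropped (over 0.6 m/s while not held) (linear speed of tray above 0.6 m/s and contact force between the fingers and tray below 0.1 N).
It fails at once if the jar is shifted more than 30 mm or tipped (distance of jar from where it was at the start of the episode above 0.03 m or angle between jar's own z axis and vertical above 0.3 rad).
It fails at once if the tape dispenser is shifted more than 30 mm or tipped (distance of dispenser from where it was at the start of the episode above 0.03 m or angle between dispenser's own z axis and vertical above 0.3 rad).
It fails at once if the stamp rack is shifted more than 30 mm or tipped (distance of stamps from where it was at the start of the episode above 0.03 m or angle between stamps's own z axis and vertical above 0.3 rad).
It also fails if it takes over 69 s, if anything falls off the work surface, if the arm or the gripper's body presses on something with over 40 N, if the wrist force passes 120 N, or if a joint passes its speed limit or range.

## Robot

A 7-joint arm with a two-finger parallel gripper is mounted at the origin on the work surface. World frame = base frame: x ahead of the robot, y to its left, z up, the work surface at z = 0. Lengths are in m, angles in rad, forces in N, time in s.
With the tool pointing down it reaches from about 0.35 to 0.9 m from the base axis. Payload 8.1 kg.
Tool frame: the origin (TCP) lies midway between the tips of the shut fingers; the grasp point (between the pads) lies 19 mm behind it; z points along the fingers, y is the direction in which the jaws open and shut (so a half turn about z gives the same grasp; the last joint's range is limited). The gripper opens to 92 mm and grips with 3 to 60 N. Pads are 19 mm wide; open, the fingers measure 130 mm over their backs; the gripper's body (75 mm by 190 mm) begins 47 mm behind the grasp point.
Start: joints at [1.229, 0.434, 0.025, 1.573, -0.012, 1.134, -0.075], TCP at [0.148, -0.607, 0.227] pointing down, gripper open.
Joint ranges: [-2.62, 2.62], [-0.44, 2.09], [-1.27, 1.32], [0.08, 2.57], [-1.32, 4.46], [0.12, 2], [-2.74, 2.74]. Speed limits (rad/s): [2.22, 2.22, 3.01, 3.01, 3.14, 3.14, 3.14].

## Interface

Orientations are given as a rotation vector (axis times angle).
In Python, from cell import observe, get_image, ticket gives the robot as it stands.
- The arm moves only by the shell command python3 -m jog 'ROWS' [OPENING] [FORCE]. ROWS is JSON, a list of rows, each a list of 4 numbers: the shift along the tool's x, y, z in m, then the turn about the tool's z in rad. In form: [[x, y, z, twist], ...]. A call has 1 to 8 rows; each row shifts and turns the pose as measured when the row begins, along the tool's axes as they then stand; what a row does not reach is not made up. A row lasts 1/10 s, in which the tool goes at most 50 mm and 8.59 degrees, less where a joint would pass 70% of its speed; a pose out of reach is approached as far as the arm can. A call is refused whole if a number of a shift passes 0.05 or a number of a turn 0.15, either way. A call with a gripper value outside its range is refused whole. OPENING is the gripper's target within -1 to 1 (shut at 1, half-way at 0, fully open at -1), set as the call begins (- or left out, the last holds). The fingers move at their own pace and stop on an object; FORCE is the grip in N (left out, the last holds). Time passes only in rows, so rows that do not move let the fingers close. It gives the time, the measured TCP pose, the force and the opening at its end, in the units of the state.
- observe(): the state, without advancing time (a new reading comes with each control period).
- get_image(name): name is "scene" or "top"; returns a dict with "img" (420x560x3 uint8, red, green, blue), "intrinsics" (3x3 intrinsics, pixels), "D" ([k1, k2, p1, p2, k3] as OpenCV has them; the pictures are not rectified), "rvec" (rotation vector, rad) and "tvec" (3), from world to camera coordinates, as OpenCV has them. Camera axes: x right, y down, z forward; pixel columns grow to the right and rows downward; lengths in m; the calibration is good to about 2 mm. A picture is of the moment at which its call begins. There is no depth.
- ticket.sign_off(): hands the job in, once; it reports no verdict.
The state is a dict: "clock": time; "joints": joint angles; "dq": joint speeds; "joint_efforts": joint torques, N m; "position": TCP position; "ee_rot": TCP orientation; "force": force on the tool from outside, world axes, zero at the start; "ft_torque": the same for the moment, N m; "width": opening from 0.0 (shut) to 1.0 (fully open).
Only numpy, scipy, OpenCV 4.12 (cv2) and the standard library are available. Lean on these libraries where they do the work, as an engineer would, in place of code of your own. Each camera call takes 0.05 s, during which the arm holds its last target. There are 200 camera calls.

## Working session

There is one attempt and no reset: what is moved stays moved. The work goes in short steps, Python scripts to look and compute and a shell command to move; the robot and the scene stay as the last step left them, time stands still between calls to the robot, and variables do not carry over. Pictures are saved under pics/ and viewed, about 8 in all and at most 12, crops included, and the job is handed in when it is done.

```bash
ls; mkdir -p pics
python3 - <<'E'
from cell import observe,get_image
import cv2
o=observe();print(o)
for n in("scene","top"):
    g=get_image(n);cv2.imwrite(f"pics/{n}0.png",g["img"][:,:,::-1]);print(n,g["intrinsics"],g["D"],g["rvec"],g["tvec"])
    import numpy as np
    R=cv2.Rodrigues(np.array(g["rvec"]))[0];print("cam pos",-R.T@np.array(g["tvec"]).ravel())
E
```

```text
pics
{'clock': 0.0, 'joints': array([ 1.22940116,  0.4352049 ,  0.02502022,  1.57410622, -0.01162686,
        1.13396729, -0.07509509]), 'dq': array([ 1.66360110e-03, -3.84462784e-05, -3.04107654e-04, -3.99904449e-04,
       -1.69036330e-04, -1.54597283e-03, -1.05013395e-03]), 'joint_efforts': array([-6.02515483e-04, -6.67847085e+01,  9.85206105e-01, -3.14452708e+01,
       -6.01675990e-02,  4.29487287e-02,  1.59928377e-04]), 'position': array([ 0.14763982, -0.60679224,  0.2259532 ]), 'ee_rot': array([-3.11775217e+00, -3.73842596e-01,  4.98100257e-04]), 'force': array([-0.1998258 , -0.55247449, -0.09986119]), 'ft_torque': array([ 0.03017131, -0.01090064, -0.02216137]), 'width': 0.9989669970779083}
scene [[469.40258819   0.         276.42060344]
 [  0.         469.40258819 208.85579545]
 [  0.           0.           1.        ]] [-0.06498112  0.          0.          0.          0.        ] [ 1.66781664  1.66272042 -0.79905844] [-0.0519779  -0.22684902  1.66390882]
cam pos [1.45903858 0.01537513 0.8329014 ]
top [[473.94237895   0.         276.51756498]
 [  0.         473.94237895 211.45435358]
 [  0.           0.           1.        ]] [-0.15822085  0.          0.          0.          0.        ] [ 2.16215653 -2.14400437  0.17752469] [0.03703728 0.52665842 1.28151025]
cam pos [0.33287954 0.06377767 1.34392447]
```

View pics/scene0.png

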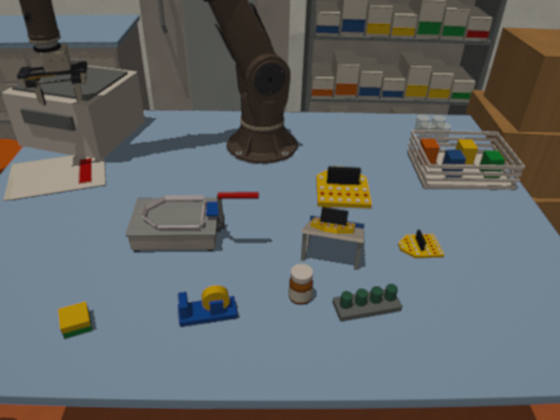

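View pics/top0.png

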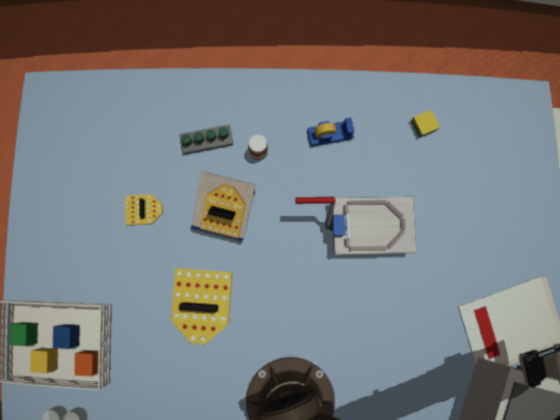

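Scene view: the stand with a tray is at about (334,228), the filler at (178,222), the lever's red bar at (238,196), the jar at (301,283), the dispenser at (208,303) and the stamps at (366,301). 

There are three trays in the top view: the large one flat on the table (200,305), the small one (143,209), and the one on the sloping stand (222,210). The stand one fits because of its place and its size (about 110 × 140 mm). I'll confirm that in a crop and measure from both views.

```bash
cat > h.py <<'E'
import numpy as np,cv2
from cell import observe,get_image
from scipy.spatial.transform import Rotation as Rn
def cam(n):
    g=get_image(n);R=cv2.Rodrigues(np.array(g["rvec"]))[0];t=np.array(g["tvec"]).ravel()
    return dict(img=np.ascontiguousarray(g["img"][:,:,::-1]),K=np.array(g["intrinsics"]),D=np.array(g["D"]),R=R,t=t,c=-R.T@t)
def ray(c,uv):
    p=cv2.undistortPoints(np.array([[uv]],float),c["K"],c["D"]).ravel()
    d=c["R"].T@np.array([p[0],p[1],1]);return d/np.linalg.norm(d)
def onz(c,uv,z):
    d=ray(c,uv);return c["c"]+d*(z-c["c"][2])/d[2]
def tri(c1,u1,c2,u2):
    d1,d2=ray(c1,u1),ray(c2,u2)
    s=np.linalg.lstsq(np.c_[d1,-d2],c2["c"]-c1["c"],rcond=None)[0]
    a,b=c1["c"]+s[0]*d1,c2["c"]+s[1]*d2
    return (a+b)/2,np.linalg.norm(a-b)
def proj(c,P):
    return cv2.projectPoints(np.array(P,float).reshape(-1,3),cv2.Rodrigues(c["R"])[0],c["t"],c["K"],c["D"])[0].reshape(-1,2)
def blobs(c,lo,hi,roi,amin=10):
    x0,y0,x1,y1=roi
    m=cv2.inRange(cv2.cvtColor(c["img"],cv2.COLOR_BGR2HSV),np.array(lo),np.array(hi))
    k=np.zeros_like(m);k[y0:y1,x0:x1]=m[y0:y1,x0:x1]
    cs=cv2.findContours(k,cv2.RETR_EXTERNAL,cv2.CHAIN_APPROX_NONE)[0]
    return k,sorted([q for q in cs if cv2.contourArea(q)>amin],key=cv2.contourArea,reverse=True)
E
python3 - <<'E'
from h import *
T,S=cam("top"),cam("scene")
def show(n,c,lo,hi,roi,amin=10):
    _,cs=blobs(c,lo,hi,roi,amin)
    for q in cs[:3]: print(n,cv2.contourArea(q),"rect",[np.round(v,1) for v in cv2.minAreaRect(q)],"box",np.round(cv2.boxPoints(cv2.minAreaRect(q)),1).tolist())
B=([0,0,0],[180,255,45])
show("barT",T,*B,(195,175,250,240)); show("barS",S,*B,(310,195,360,235))
Y=([20,150,100],[35,255,255])
show("yelT",T,*Y,(190,170,260,245)); show("yelS",S,*Y,(300,205,370,240))
for n,c,r in(("redT",T,(285,180,340,215)),("redS",S,(210,185,265,205))): show(n,c,[0,150,60],[8,255,255],r); 
for n,c,r in(("jawT",T,(325,205,355,245)),("jawS",S,(200,195,222,222))): show(n,c,[100,150,60],[125,255,255],r)
a=cv2.resize(T["img"][165:265,180:260],(480,600),interpolation=3)
cv2.imwrite("pics/c1.png",np.hstack([a,np.vstack([cv2.resize(S["img"][190:270,295:375],(300,300),interpolation=3),cv2.resize(T["img"][180:270,270:430],(300,300*90//160+1),interpolation=3)[:169],cv2.resize(S["img"][180:260,120:270],(300,131),interpolation=3)])]))
E
```

```text
barT 170.5 rect [array([221.2, 212.7]), array([24.9,  8.1]), np.float64(14.7)] box [[208.10000610351562, 213.5], [210.1999969482422, 205.60000610351562], [234.3000030517578, 212.0], [232.1999969482422, 219.8000030517578]]
barS 291.5 rect [array([333.9, 215.9]), array([25.5, 13.2]), np.float64(9.0)] box [[320.29998779296875, 220.39999389648438], [322.3999938964844, 207.39999389648438], [347.5, 211.39999389648438], [345.5, 224.39999389648438]]
yelT 967.0 rect [array([223.3, 209.1]), array([38.9, 47.9]), np.float64(12.1)] box [[199.3000030517578, 228.5], [209.3000030517578, 181.60000610351562], [247.3000030517578, 189.8000030517578], [237.3000030517578, 236.60000610351562]]
yelS 234.5 rect [array([332. , 226.4]), array([42.9, 11.6]), np.float64(8.6)] box [[309.8999938964844, 229.0], [311.70001220703125, 217.5], [354.1000061035156, 223.89999389648438], [352.29998779296875, 235.39999389648438]]
yelS 41.0 rect [array([344., 206.]), array([ 2., 50.]), np.float64(90.0)] box [[319.0, 205.0], [369.0, 205.0], [369.0, 207.0], [319.0, 207.0]]
redT 145.0 rect [array([314.5, 200. ]), array([ 4., 37.]), np.float64(90.0)] box [[296.0, 198.0], [333.0, 198.0], [333.0, 202.0], [296.0, 202.0]]
redS 126.5 rect [array([237.5, 195.1]), array([ 4.8, 39.1]), np.float64(88.5)] box [[217.89999389648438, 193.1999969482422], [257.0, 192.1999969482422], [257.1000061035156, 197.0], [218.0, 198.0]]
jawT 101.5 rect [array([337.5, 225. ]), array([18.,  9.]), np.float64(90.0)] box [[333.0, 216.0], [342.0, 216.0], [342.0, 234.0], [333.0, 234.0]]
jawS 121.0 rect [array([212. , 208.5]), array([13., 10.]), np.float64(90.0)] box [[207.0, 202.0], [217.0, 202.0], [217.0, 215.0], [207.0, 215.0]]
```

View pics/c1.png

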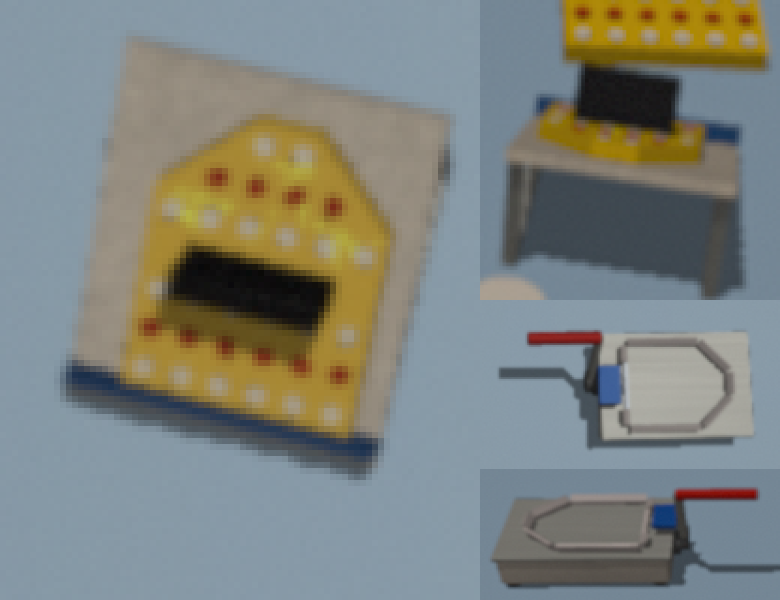

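The crop confirms it: the tray on the stand, nose uphill, has a black bar with its top-view centre at about (221,213). The filler lies with its nose to the right (top view (415,225)) and the lever bar at (314,200). Next I triangulate, and enlarge the filler to measure the nest.

Run:
```python
from h import *
T,S=cam("top"),cam("scene")
for n,a,b in(("barL(+y)",(208.1,214.5),(347.8,211.4)),("barR(-y)",(232.4,220.2),(322.2,207.3)),("lever mid",(314.5,200),(237.5,195.1)),("lever +y",(295.5,200),(257.5,194.5)),("lever -y",(333.5,200),(217.5,195.5))):
    p,e=tri(T,a,S,b);print(n,np.round(p,4),"gap",round(e,4))
# plate corners by low-saturation mask
for n,c,r in(("T",T,(325,185,430,270)),("S",S,(115,190,225,255))):
    hsv=cv2.cvtColor(c["img"],cv2.COLOR_BGR2HSV)
    k,cs=blobs(c,[0,0,95],[180,50,255],r,200)
    q=cs[0];h=cv2.approxPolyDP(cv2.convexHull(q),3,True).reshape(-1,2);print(n,cv2.contourArea(q),h.tolist(),"hsv",hsv[240 if n=="T" else 225,380 if n=="T" else 175])
    if n=="T":
        print("rect",cv2.minAreaRect(q))
        for u in h: print(u,np.round(onz(T,u.astype(float),.066),4))
def enh(im,s):
    g=cv2.resize(im,None,fx=s,fy=s,interpolation=cv2.INTER_CUBIC);l=cv2.cvtColor(g,cv2.COLOR_BGR2LAB);l[:,:,0]=cv2.createCLAHE(4,(3,3)).apply(l[:,:,0]);return cv2.cvtColor(l,cv2.COLOR_LAB2BGR)
a=enh(T["img"][192:260,322:422],8)[:,:800]
cv2.imwrite("pics/c2.png",a); cv2.imwrite("pics/c3.png",enh(S["img"][190:252,122:232],7))
```

```text
barL(+y) [0.5078 0.2257 0.0975] gap 0.0028
barR(-y) [0.493  0.1607 0.0988] gap 0.0029
lever mid [ 0.5374 -0.0524  0.1675] gap 0.0007
lever +y [ 0.5366 -0.0041  0.1692] gap 0.0005
lever -y [ 0.5381 -0.1008  0.1663] gap 0.0006
T 7675.0 [[429, 185], [429, 269], [325, 269], [325, 185]] hsv [ 30  12 168]
rect ((377.0, 227.0), (84.0, 104.0), 90.0)
[429 185] [ 0.6017 -0.3868  0.066 ]
[429 269] [ 0.3666 -0.378   0.066 ]
[325 269] [ 0.3668 -0.0898  0.066 ]
[325 185] [ 0.5974 -0.0914  0.066 ]
S 3076.0 [[224, 191], [213, 234], [130, 249], [124, 234], [136, 198]] hsv [ 14  20 137]
```

View pics/c2.png

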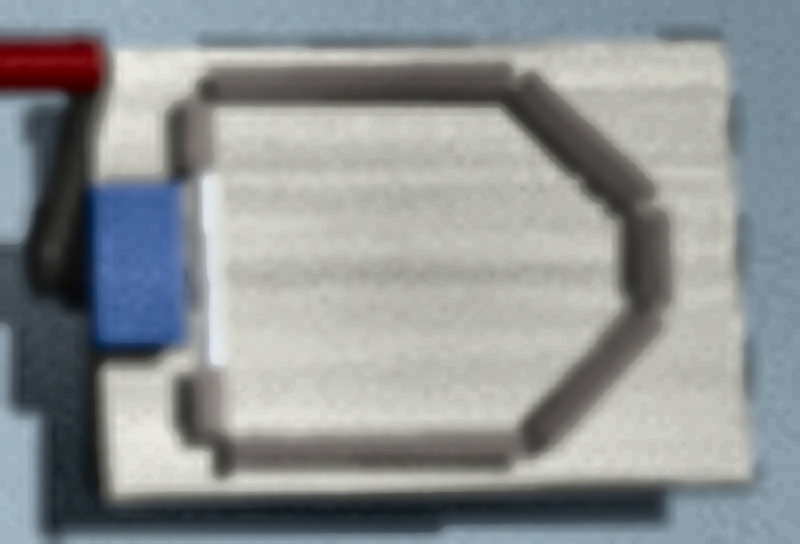

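View pics/c3.png

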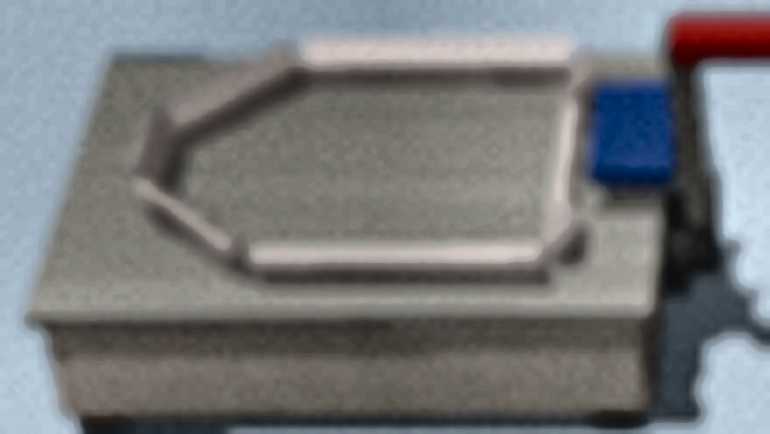

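The c2 crop (origin (322,192), 8×) shows the fence's inner edges: +x wall at crop row ~102, -x wall ~432, nose ~622 and tail ~214 columns. In c3 (origin (122,190), 7×) the fence's tops run from (300,40) to (575,40) on the robot side, and from (250,250) to (545,250) on the near side. From these I compute the nest pose.

Run:
```python
from h import *
T,S=cam("top"),cam("scene")
t=lambda c,r:(322+(c+.5)/8-.5,192+(r+.5)/8-.5)
s=lambda c,r:(122+(c+.5)/7-.5,190+(r+.5)/7-.5)
f=lambda n,p:print(n,np.round(p,4))
for n,c,r,z in(("+x wall L",225,104,.066),("+x wall R",500,101,.066),("-x wall L",230,434,.072),("-x wall R",510,432,.072),("nose a",622,225,.066),("nose b",622,300,.066),("tail a",214,140,.072),("tail b",220,400,.072),("diag +x",555,150,.066),("diag -x",570,370,.07)):f(n,onz(T,t(c,r),z))
# shoulder corners, outer/top: triangulate
for n,a,b in(("shoulder +x (top, outer)",(515,68),(245,268)),("shoulder -x",(522,465),(292,45)),("jaw corner -x-y",(183,343),(592,85)),("jaw +x-y",(183,185),(592,180)),("plate -y+x",(725,42),(30,318)),("plate -y-x",(750,478),(112,55)),("plate +y+x",(105,50),(655,318))):
    p,e=tri(T,t(*a),S,s(*b));f(n,p);print("  gap",round(e,4))
o=observe();R=Rn.from_rotvec(o["ee_rot"]).as_matrix();print(R.round(3))
```

```text
+x wall L [ 0.5434 -0.1592  0.066 ]
+x wall R [ 0.5455 -0.2555  0.066 ]
-x wall L [ 0.4294 -0.1582  0.072 ]
-x wall R [ 0.4304 -0.2547  0.072 ]
nose a [ 0.5026 -0.2975  0.066 ]
nose b [ 0.4765 -0.2967  0.066 ]
tail a [ 0.5299 -0.1541  0.072 ]
tail b [ 0.4409 -0.155   0.072 ]
diag +x [ 0.5285 -0.2745  0.066 ]
diag -x [ 0.4519 -0.2767  0.07  ]
shoulder +x (top, outer) [ 0.5551 -0.2578  0.0771]
  gap 0.0011
shoulder -x [ 0.4192 -0.2611  0.0764]
  gap 0.007
jaw corner -x-y [ 0.4586 -0.1412  0.088 ]
  gap 0.0024
jaw +x-y [ 0.5123 -0.139   0.085 ]
  gap 0.0042
plate -y+x [ 0.5675 -0.3356  0.0635]
  gap 0.0032
plate -y-x [ 0.4149 -0.3384  0.0686]
  gap 0.0021
plate +y+x [ 0.5623 -0.1146  0.0618]
  gap 0.0077
[[ 0.972  0.236 -0.   ]
 [ 0.236 -0.972  0.   ]
 [-0.    -0.    -1.   ]]
```

Nest centre is about (0.487, -0.225, 0.066), filler yaw about +0.9°. Checks: nest width 114.6 mm against 115 expected, and jaw front 85 mm from the nest against 86. The tray grip is at about (0.514, 0.190, 0.088), yaw about -12.5°. Moving off.

```bash
cat > go.py <<'E'
import sys
from h import *
x,y,z,yaw=map(float,sys.argv[1:5]);o=observe();R=Rn.from_rotvec(o["ee_rot"]).as_matrix()
d=R.T@(np.array([x,y,z])-o["position"]);cur=np.degrees(np.arctan2(R[1,1],R[0,1]))
print("t",o["clock"],"pos",o["position"].round(4),"yaw(tool y)",cur.round(2),"tilt",np.degrees(np.arccos(-R[2,2])).round(2),"| tool d",d.round(4),"twist",round(-np.radians(yaw-cur),3),"| F",np.round(o["force"],1),"w",round(o["width"]*92,1),"j7",o["joints"][6].round(2))
E
python3 -m jog '[[0.04,-0.027,-0.004,0],[0.04,-0.027,-0.004,0],[0.04,-0.027,-0.004,0],[0.04,-0.027,-0.004,0],[0.04,-0.027,-0.004,0],[0.04,-0.027,-0.004,0],[0.04,-0.027,-0.004,0],[0.04,-0.027,-0.004,0]]' -0.25
python3 -m jog '[[0.04,-0.027,-0.002,0],[0.04,-0.027,0,0],[0.014,-0.044,0,0],[0.014,-0.044,0,0],[0.014,-0.044,0,0],[0.014,-0.044,0,0],[0.014,-0.044,0,0],[0.014,-0.044,0,0]]'
python3 go.py 0.512 0.19 0.25 -12.5
```

```text
clock: 1.2
position: [0.4101, -0.3197, 0.2581]
ee_rot: [3.118, 0.349, -0.004]
force: [0.1, -0.8, 0.2]
width: 0.624
clock: 2.0
position: [0.5059, 0.0403, 0.2604]
ee_rot: [3.116, 0.348, 0.007]
force: [1.0, -0.2, -0.4]
width: 0.626
t 2.0 pos [0.5059 0.0403 0.2604] yaw(tool y) -77.24 tilt 0.43 | tool d [ 0.039  -0.1447  0.0096] twist -1.13 | F [ 1.  -0.2 -0.4] w 57.6 j7 -1.64
```

```bash
python3 -m jog '[[0.01,-0.04,0,-0.14],[0.01,-0.04,0,-0.14]]' 0.2
python3 go.py 0.512 0.19 0.20 -12.5
```

```text
clock: 2.2
position: [0.5021, 0.1269, 0.2604]
ee_rot: [3.034, 0.79, 0.008]
force: [0.5, -0.2, -0.4]
width: 0.499
t 2.2 pos [0.5021 0.1269 0.2604] yaw(tool y) -60.82 tilt 0.48 | tool d [ 0.0392 -0.0507  0.0602] twist -0.843 | F [ 0.5 -0.2 -0.4] w 45.9 j7 -1.55
```

```bash
python3 -m jog '[[0.015,-0.025,0.02,-0.14],[0.015,-0.025,0.02,-0.14],[0,0,0.02,-0.14],[0,0,0,-0.14],[0,0,0,-0.14],[0,0,0,-0.14]]'
python3 go.py 0.512 0.19 0.15 -12.5
```

```text
clock: 2.8
position: [0.4978, 0.1972, 0.1992]
ee_rot: [2.403, 2.015, 0.011]
force: [0.6, -0.3, -0.3]
width: 0.404
t 2.8 pos [0.4978 0.1972 0.1992] yaw(tool y) -10.05 tilt 0.53 | tool d [-0.0047  0.0148  0.0494] twist 0.043 | F [ 0.6 -0.3 -0.3] w 37.1 j7 -0.92
```

```bash
python3 -m jog '[[-0.005,0.015,0.025,0.043],[0,0,0.025,0],[0,0,0.02,0],[0,0,0,0]]'
python3 go.py 0.512 0.19 0.083 -12.5
python3 - <<'E'
from h import *
T,S=cam("top"),cam("scene")
cv2.imwrite("pics/d1.png",np.hstack([cv2.resize(S["img"][165:255,295:375],(480,540),interpolation=3),cv2.resize(T["img"][165:255,195:248],(318,540),interpolation=3)]))
R=Rn.from_rotvec(observe()["ee_rot"]).as_matrix();p=observe()["position"]
for s in(-.018,.018):print(proj(S,p+R[:,1]*s),proj(T,p+R[:,1]*s))
E
```

```text
clock: 3.2
position: [0.5141, 0.1895, 0.1282]
ee_rot: [2.441, 1.967, 0.015]
force: [0.6, 0.1, -1.1]
width: 0.402
t 3.2 pos [0.5141 0.1895 0.1282] yaw(tool y) -12.29 tilt 0.68 | tool d [-0.0001 -0.0027  0.0452] twist 0.004 | F [ 0.6  0.1 -1.1] w 37.0 j7 -0.99
[[336.02827514 198.65777401]] [[217.88005122 216.666932  ]]
[[334.6044782  206.82998737]] [[221.13915424 203.23702585]]
```

View pics/d1.png

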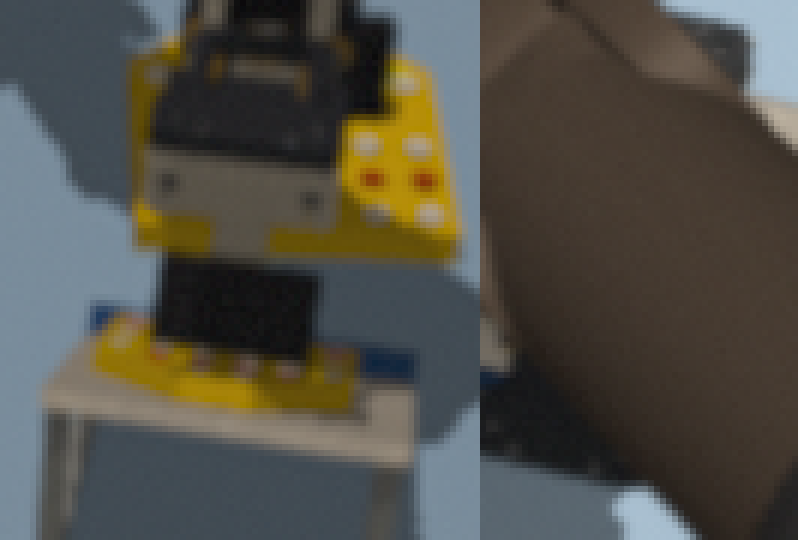

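The +x finger, at crop (240,235), hangs centred over the bar at (238,310). Lateral alignment is good, so I descend while watching the force.

```bash
python3 -m jog '[[0,-0.001,0.015,0],[0,-0.001,0.015,0],[0,0,0.008,0],[0,0,0,0]]'
python3 go.py 0.512 0.19 0.083 -12.5
```

```text
clock: 3.7
position: [0.5159, 0.1928, 0.0942]
ee_rot: [2.438, 1.966, 0.031]
force: [0.2, -0.2, 0.2]
width: 0.399
t 3.7 pos [0.5159 0.1928 0.0942] yaw(tool y) -12.26 tilt 1.25 | tool d [-0.0037 -0.0034  0.0111] twist 0.004 | F [ 0.2 -0.2  0.2] w 36.8 j7 -1.03
```

```bash
python3 -m jog '[[-0.004,-0.003,0.006,0],[0,0,0.004,0],[0,0,0,0]]'
python3 go.py 0.512 0.19 0.083 -12.5
```

```text
clock: 4.0
position: [0.5126, 0.1897, 0.0844]
ee_rot: [2.438, 1.965, 0.033]
force: [0.7, 0.3, 0.1]
width: 0.404
t 4.0 pos [0.5126 0.1897 0.0844] yaw(tool y) -12.26 tilt 1.34 | tool d [ 0.0002 -0.0007  0.0013] twist 0.004 | F [0.7 0.3 0.1] w 37.1 j7 -1.04
```

No contact, and in place. I close gently first.

```bash
python3 -m jog '[[0,0,0,0],[0,0,0,0],[0,0,0,0],[0,0,0,0],[0,0,0,0],[0,0,0,0]]' 1 5
python3 go.py 0.512 0.19 0.083 -12.5
```

```text
clock: 4.6
position: [0.5117, 0.1898, 0.0848]
ee_rot: [2.438, 1.966, 0.032]
force: [-1.1, 0.6, -1.9]
width: 0.272
t 4.6 pos [0.5117 0.1898 0.0848] yaw(tool y) -12.24 tilt 1.28 | tool d [0.0002 0.0002 0.0018] twist 0.005 | F [-1.1  0.6 -1.9] w 25.0 j7 -1.04
```

Width 25.0 mm is exactly what a leaning bar should give. Next I lift while squeezing harder, so the bar levels between the pads.

```bash
python3 -m jog '[[0,0,-0.004,0],[0,0,-0.004,0],[0,0,-0.005,0],[0,0,-0.006,0],[0,0,-0.006,0],[0,0,-0.008,0],[0,0,-0.008,0],[0,0,0,0]]' 1 15
python3 go.py 0.512 0.19 0.22 -12.5
```

```text
clock: 5.4
position: [0.512, 0.1896, 0.1304]
ee_rot: [2.438, 1.965, 0.035]
force: [0.3, -0.7, -1.6]
width: 0.148
t 5.4 pos [0.512  0.1896 0.1304] yaw(tool y) -12.27 tilt 1.42 | tool d [ 0.0013  0.002  -0.0896] twist 0.004 | F [ 0.3 -0.7 -1.6] w 13.6 j7 -0.99
```

Width 13.6 mm means the bar lies flush and the tray is level. I lift on and look.

```bash
python3 -m jog '[[0,0,-0.02,0],[0,0,-0.025,0],[0,0,-0.025,0],[0,0,-0.025,0],[0,0,-0.02,0],[0,0,0,0],[0,0,0,0]]' 1 25
python3 go.py 0.487 -0.225 0.25 -89.1
python3 - <<'E'
from h import *
T,S=cam("top"),cam("scene")
cv2.imwrite("pics/e1.png",cv2.resize(S["img"][115:245,265:385],(554,600),interpolation=3))
E
```

```text
clock: 6.1
position: [0.507, 0.1879, 0.2471]
ee_rot: [2.439, 1.966, 0.027]
force: [-1.0, 0.2, -2.1]
width: 0.149
t 6.1 pos [0.507  0.1879 0.2471] yaw(tool y) -12.24 tilt 1.12 | tool d [-0.4077  0.068  -0.005 ] twist 1.341 | F [-1.   0.2 -2.1] w 13.7 j7 -0.89
```

View pics/e1.png

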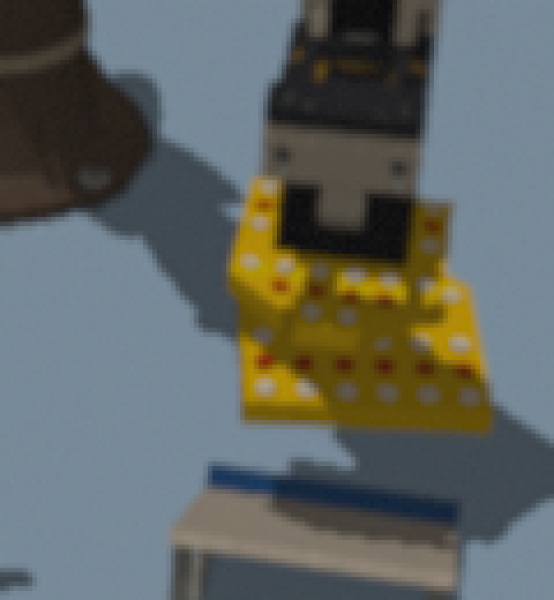

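The tray is held clear of the stand, with the finger well down the bar at crop (345,215). I carry it over at z ≈ 0.25, then turn.

```bash
python3 -m jog '[[-0.02,0.003,0,0],[-0.035,0.006,0,0],[-0.04,0.007,0,0],[-0.04,0.007,0,0],[-0.04,0.007,0,0],[-0.04,0.007,0,0],[-0.04,0.007,0,0],[-0.04,0.007,0,0]]'
python3 -m jog '[[-0.04,0.007,0,0],[-0.03,0.005,0,0],[-0.02,0.003,0,0],[0,0,0,0.1],[0,0,0,0.14],[0,0,0,0.14],[0,0,0,0.14],[0,0,0,0.14]]'
python3 go.py 0.487 -0.225 0.25 -89.1
```

```text
clock: 7.0
position: [0.4901, -0.1149, 0.2343]
ee_rot: [-2.428, -1.987, -0.013]
force: [1.3, -0.5, -2.4]
width: 0.151
clock: 7.8
position: [0.4783, -0.219, 0.2207]
ee_rot: [-2.948, -1.035, 0.015]
force: [-0.2, 0.3, -2.4]
width: 0.15
t 7.8 pos [ 0.4783 -0.219   0.2207] yaw(tool y) -51.31 tilt 1.12 | tool d [ 0.003   0.0096 -0.0295] twist 0.66 | F [-0.2  0.3 -2.4] w 13.8 j7 -0.68
```

```bash
python3 -m jog '[[0,0,0,0.14],[0,0,0,0.14],[0,0,0,0.14],[0,0,0,0.14],[0,0,0,0.1],[0,0,0,0],[0,0,0,0]]'
python3 go.py 0.487 -0.225 0.22 -89.1
```

```text
clock: 8.5
position: [0.4735, -0.2174, 0.2107]
ee_rot: [-3.124, 0.02, 0.047]
force: [-1.0, -0.3, -2.4]
width: 0.151
t 8.5 pos [ 0.4735 -0.2174  0.2107] yaw(tool y) -90.75 tilt 2.0 | tool d [ 0.0133  0.0073 -0.0098] twist -0.029 | F [-1.  -0.3 -2.4] w 13.9 j7 -1.32
```

```bash
python3 -m jog '[[0.013,0.007,0.01,-0.029],[0,0,0.02,0],[0,0,0.02,0],[0,0,0.02,0],[0,0,0.01,0],[0,0,0,0],[0,0,0,0]]'
python3 go.py 0.487 -0.225 0.125 -89.1
python3 - <<'E'
from h import *
T,S=cam("top"),cam("scene")
cv2.imwrite("pics/f1.png",np.hstack([cv2.resize(S["img"][150:255,115:235],(480,420),interpolation=3),cv2.resize(T["img"][180:285,330:410],(320,420),interpolation=3)]))
E
```

```text
clock: 9.2
position: [0.484, -0.2232, 0.1258]
ee_rot: [-3.121, -0.055, 0.049]
force: [0.3, 0.0, -2.2]
width: 0.151
t 9.2 pos [ 0.484  -0.2232  0.1258] yaw(tool y) -87.99 tilt 2.11 | tool d [0.0029 0.0019 0.0007] twist 0.019 | F [ 0.3  0.  -2.2] w 13.8 j7 -1.31
```

View pics/f1.png

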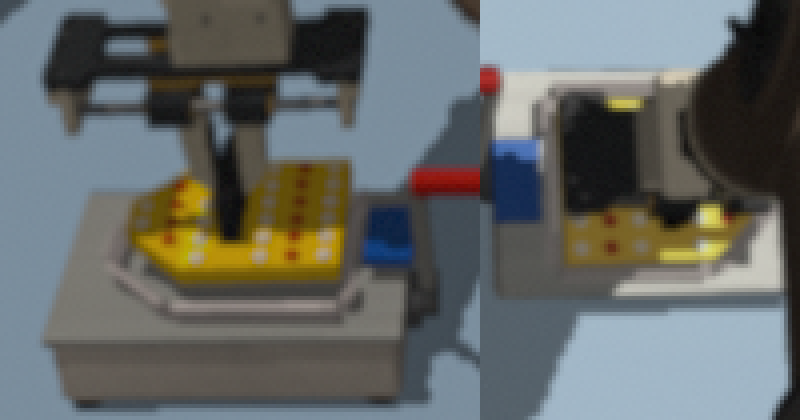

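The tray hangs level over the nest. Scene tail/+x corner of its top is at crop (346,260); top-view tail/-x corner at (566,262). I check these against where they should be.

Run:
```python
from h import *
T,S=cam("top"),cam("scene")
for z in(.106,.112):
    print(z,"scene tail+x",onz(S,(115+346/4-.4,150+262/4-.4),z).round(4),"scene shoulder+x",onz(S,(115+182/4-.4,150+273/4-.4),z).round(4),"top tail-x",onz(T,(330+86/4-.4,180+263/4-.4),z).round(4))
for c,n in((S,"S"),(T,"T")):
    k,cs=blobs(c,[18,120,50],[35,255,255],(140,180,215,225) if n=="S" else (345,190,405,250),5)
    h=cv2.convexHull(np.vstack(cs));print(n,cv2.approxPolyDP(h,2,True).reshape(-1,2).tolist())
```

```text
0.106 scene tail+x [ 0.5387 -0.1452  0.106 ] scene shoulder+x [ 0.5511 -0.2454  0.106 ] top tail-x [ 0.428  -0.1544  0.106 ]
0.112 scene tail+x [ 0.5463 -0.1439  0.112 ] scene shoulder+x [ 0.5586 -0.2432  0.112 ] top tail-x [ 0.4276 -0.1534  0.112 ]
S [[201, 191], [199, 219], [159, 220], [147, 210], [148, 202], [160, 194]]
T [[396, 233], [388, 244], [351, 244], [351, 235], [362, 205], [370, 205]]
```

Run:
```python
from h import *
T,S=cam("top"),cam("scene")
o=observe();zt=o["position"][2]
for c,n,roi,cols,z in((S,"S",(140,180,215,225),range(163,198),.098),(T,"T",(345,225,405,255),range(354,386),.106)):
    k,_=blobs(c,[15,90,25],[38,255,255],roi)
    x=np.array(cols);y=np.array([np.where(k[:,u])[0].max() if k[:,u].any() else -1 for u in cols]);g=y>0;x,y=x[g],y[g]
    m=np.abs(y-np.median(y))<4;p=np.polyfit(x[m],y[m]+.5,1);print(n,"slope",p.round(4),y.tolist())
    a,b=[onz(c,(u,np.polyval(p,u)),z) for u in (cols[0],cols[-1])];d=a-b;print(a.round(4),b.round(4),"yaw",np.degrees(np.arctan2(d[0],-d[1])).round(2))
    # tail edge: right-most (S) / left-most (T) yellow per row
    rows=range(195,216) if n=="S" else range(232,243)
    print("tail cols",[int(np.where(k[r])[0].max() if n=="S" else np.where(k[r])[0].min()) for r in rows if k[r].any()])
print("expected px of seated-above corners: tail+x",proj(S,[[.487+.055,-.155,.110],[.487+.055,-.255,.110],[.487+.055,-.155,.098],[.487+.055,-.255,.098]]).round(1).tolist(),"top tail-x",proj(T,[.432,-.155,.106]).round(1).tolist())
cv2.imwrite("pics/f2.png",cv2.resize(S["img"][180:232,135:210],(750,520),interpolation=cv2.INTER_NEAREST))
```

```text
S slope [ -0.  220.5] [220, 220, 220, 220, 220, 220, 220, 220, 220, 220, 220, 220, 220, 220, 220, 220, 220, 220, 220, 220, 220, 220, 220, 220, 220, 220, 220, 220, 220, 220, 220, 220, 220, 220, 220]
[ 0.5515 -0.2391  0.098 ] [ 0.5504 -0.1547  0.098 ] yaw 0.77
tail cols [201, 201, 201, 201, 201, 201, 201, 201, 201, 201, 201, 201, 201, 201, 201, 200, 200, 200, 200, 200, 200]
T slope [-5.700000e-03  2.475682e+02] [245, 245, 245, 245, 245, 245, 245, 245, 245, 245, 245, 245, 245, 245, 245, 245, 245, 245, 245, 245, 245, 245, 245, 245, 245, 245, 245, 245, 245, 245, 245, 244]
[ 0.4275 -0.1621  0.106 ] [ 0.4283 -0.2454  0.106 ] yaw -179.46
tail cols [357, 356, 351, 351, 351, 351, 351, 351, 351, 351, 351]
expected px of seated-above corners: tail+x [[196.9, 214.6], [156.7, 214.3], [197.3, 218.4], [157.3, 218.1]] top tail-x [[351.3, 243.8]]
```

View pics/f2.png

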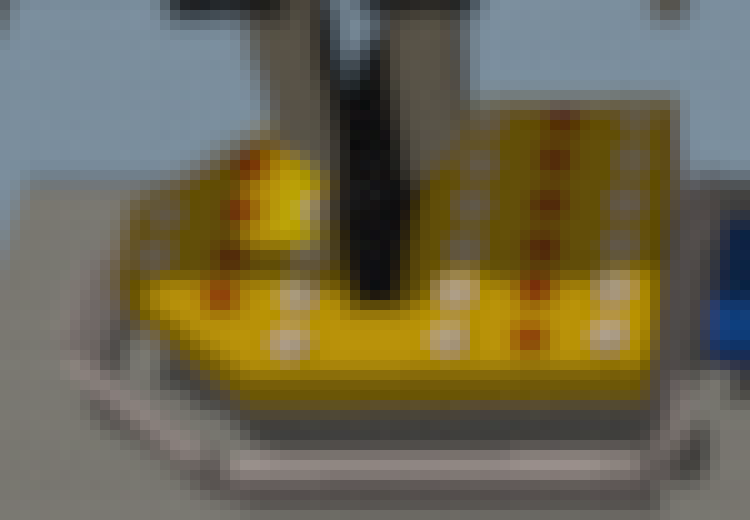

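The tray sits about 4 mm short in x and 2–3 mm off in y relative to the fence. Yaw agrees at 0.7°. The underside is about 37 mm below the TCP. I correct and lower slowly.

```bash
python3 -m jog '[[0.004,0.0025,0,0],[0,0,0,0],[0,0,0.004,0],[0,0,0.004,0],[0,0,0,0]]'
python3 go.py 0.488 -0.2257 0.103 -89.1
```

```text
clock: 10.0
position: [0.4891, -0.226, 0.1183]
ee_rot: [-3.123, -0.054, 0.045]
force: [-0.9, 0.2, -2.5]
width: 0.15
t 10.0 pos [ 0.4891 -0.226   0.1183] yaw(tool y) -88.04 tilt 1.94 | tool d [-0.0006 -0.0001  0.0153] twist 0.019 | F [-0.9  0.2 -2.5] w 13.8 j7 -1.31
```

```bash
python3 -m jog '[[-0.001,0,0.003,0],[0,0,0.003,0],[0,0,0.003,0],[0,0,0,0]]'
python3 go.py 0.488 -0.2257 0.103 -89.1
python3 -m jog '[[0,0,0.003,0],[0,0,0.002,0],[0,0,0,0]]'
python3 go.py 0.488 -0.2257 0.103 -89.1
```

```text
clock: 10.4
position: [0.4873, -0.2257, 0.1081]
ee_rot: [-3.123, -0.054, 0.046]
force: [0.3, -0.2, -2.2]
width: 0.151
t 10.4 pos [ 0.4873 -0.2257  0.1081] yaw(tool y) -88.03 tilt 1.99 | tool d [0.0008 0.0001 0.005 ] twist 0.019 | F [ 0.3 -0.2 -2.2] w 13.9 j7 -1.31
clock: 10.7
position: [0.4872, -0.2256, 0.103]
ee_rot: [-3.123, -0.054, 0.046]
force: [-1.1, -0.1, 1.7]
width: 0.151
t 10.7 pos [ 0.4872 -0.2256  0.103 ] yaw(tool y) -88.03 tilt 1.98 | tool d [ 0.0008  0.0001 -0.    ] twist 0.019 | F [-1.1 -0.1  1.7] w 13.9 j7 -1.31
```

Touch at the predicted height. I press a millimetre more to confirm the floor.

```bash
python3 -m jog '[[0,0,0.001,0],[0,0,0.001,0],[0,0,0,0]]'
python3 go.py 0.488 -0.2257 0.103 -89.1
python3 - <<'E'
from h import *
S=cam("scene")
k,_=blobs(S,[15,90,25],[38,255,255],(140,180,215,235))
print([int(np.where(k[:,u])[0].max()) for u in range(160,200,4)],[int(np.where(k[r])[0].max()) for r in range(195,225,3)])
print("expected seated top edge px",proj(S,[[.542,-.155,.078],[.542,-.255,.078]]).round(1).tolist())
cv2.imwrite("pics/g1.png",cv2.resize(S["img"][180:235,135:215],(800,550),interpolation=3))
E
```

```text
clock: 11.0
position: [0.4866, -0.2255, 0.1019]
ee_rot: [-3.123, -0.054, 0.047]
force: [-0.7, 0.7, 0.5]
width: 0.147
t 11.0 pos [ 0.4866 -0.2255  0.1019] yaw(tool y) -88.04 tilt 2.0 | tool d [ 0.0014  0.0002 -0.0011] twist 0.019 | F [-0.7  0.7  0.5] w 13.5 j7 -1.31Traceback (most recent call last):
  File "<stdin>", line 4, in <module>
    return umr_maximum(a, axis, None, out, keepdims, initial, where)
ValueError: zero-size array to reduction operation maximum which has no identity
```

Run:
```python
from h import *
S=cam("scene")
print("expected seated top edge px",proj(S,[[.542,-.155,.078],[.542,-.255,.078]]).round(1).tolist())
cv2.imwrite("pics/g2.png",cv2.resize(S["img"][180:235,135:215],(800,550),interpolation=3))
```

```text
expected seated top edge px [[197.9, 224.6], [158.4, 224.3]]
```

View pics/g2.png

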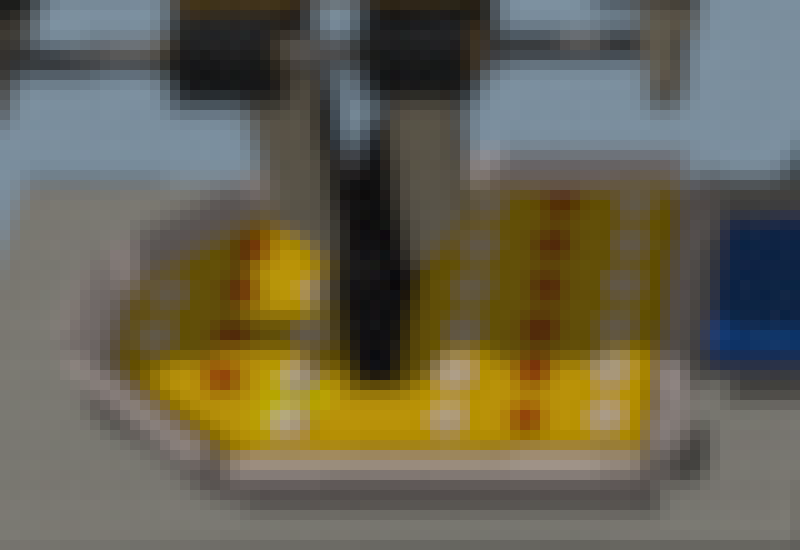

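The tray's top is below the fence rim with its outline matching: front edge at row 225 against 224.6 expected. I let go.

```bash
python3 -m jog '[[0,0,0.001,0],[0,0,0,0],[0,0,0,0]]' 1 5
python3 go.py 0.488 -0.2257 0.103 -89.1
python3 -m jog '[[0,0,0,0],[0,0,0,0],[0,0,0,0],[0,0,0,0],[0,0,0,0]]' 0.3
python3 go.py 0.488 -0.2257 0.103 -89.1
```

```text
clock: 11.4
position: [0.4866, -0.2253, 0.1008]
ee_rot: [-3.123, -0.054, 0.047]
force: [-2.1, 0.6, 2.2]
width: 0.155
t 11.4 pos [ 0.4866 -0.2253  0.1008] yaw(tool y) -88.03 tilt 2.01 | tool d [ 0.0013  0.0004 -0.0023] twist 0.019 | F [-2.1  0.6  2.2] w 14.3 j7 -1.31
clock: 11.9
position: [0.4875, -0.2256, 0.1007]
ee_rot: [-3.123, -0.054, 0.045]
force: [-0.3, 0.8, 0.4]
width: 0.348
t 11.9 pos [ 0.4875 -0.2256  0.1007] yaw(tool y) -88.03 tilt 1.93 | tool d [ 0.0004  0.0001 -0.0023] twist 0.019 | F [-0.3  0.8  0.4] w 32.0 j7 -1.31
```

```bash
python3 -m jog '[[0,0,-0.01,0],[0,0,-0.03,0],[0,0,-0.04,0],[0,0,-0.04,0],[0,0,-0.02,0],[-0.04,0.0,0,0],[-0.04,0.0,0,0],[0,0,0,0]]'
python3 go.py 0.537 -0.045 0.25 -90
python3 - <<'E'
from h import *
T,S=cam("top"),cam("scene")
cv2.imwrite("pics/g3.png",np.hstack([cv2.resize(S["img"][180:240,130:220],(450,300),interpolation=3),cv2.resize(T["img"][190:260,330:412],(350,300),interpolation=3)]))
for n,c,r in(("redT",T,(285,180,340,215)),("redS",S,(210,185,265,205))):
    k,cs=blobs(c,[0,150,60],[8,255,255],r); print(n,cv2.minAreaRect(cs[0]) if cs else None)
E
```

```text
clock: 12.7
position: [0.4106, -0.2303, 0.2538]
ee_rot: [-3.124, -0.058, 0.04]
force: [0.7, 0.2, -0.6]
width: 0.351
t 12.7 pos [ 0.4106 -0.2303  0.2538] yaw(tool y) -87.89 tilt 1.76 | tool d [ 0.1333 -0.1804  0.0036] twist 0.037 | F [ 0.7  0.2 -0.6] w 32.3 j7 -1.18
redT ((314.5, 200.0), (4.0, 37.0), 90.0)
redS ((237.4609832763672, 194.75120544433594), (5.466081619262695, 39.04344177246094), 88.21009063720703)
```

View pics/g3.png

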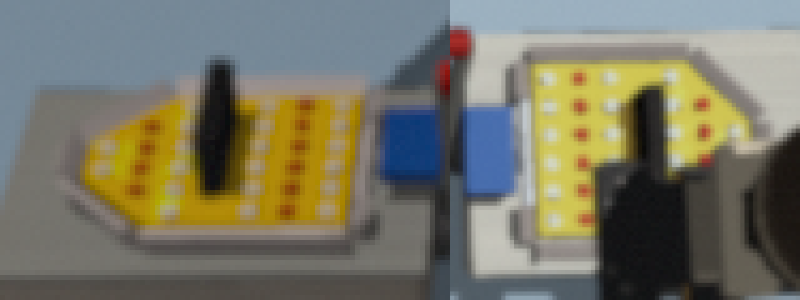

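The tray lies in the nest with even margins all round (top view, yellow outline inside the fence) and the lever is untouched, its red bar still at (314,200). On to the lever: turn the jaw direction along x.

```bash
python3 -m jog '[[0.03,-0.04,0,-0.14],[0.03,-0.04,0,-0.14],[0,-0.03,0,-0.14],[0,-0.03,0,-0.14],[0,0,0,-0.14],[0,0,0,-0.14],[0,0,0,-0.14],[0,0,0,-0.14]]' -0.1
python3 -m jog '[[0,0,0,-0.14],[0,0,0,-0.14],[0,0,0,-0.14],[0,0,0,0]]'
python3 go.py 0.537 -0.047 0.21 1
```

```text
clock: 13.6
position: [0.4529, -0.0778, 0.2572]
ee_rot: [-2.566, -1.765, 0.003]
force: [0.6, -0.6, -0.5]
width: 0.55
clock: 14.0
position: [0.4575, -0.0745, 0.2577]
ee_rot: [-2.112, -2.287, -0.013]
force: [-0.9, 0.4, -0.3]
width: 0.55
t 14.0 pos [ 0.4575 -0.0745  0.2577] yaw(tool y) 4.57 tilt 1.71 | tool d [0.0199 0.0821 0.0472] twist 0.062 | F [-0.9  0.4 -0.3] w 50.6 j7 0.03
```

```bash
python3 -m jog '[[0.01,0.03,0,0.062],[0.01,0.03,0,0],[0,0.022,0.01,0],[0,0,0.015,0],[0,0,0,0]]'
python3 go.py 0.537 -0.047 0.149 1
```

```text
clock: 14.5
position: [0.5447, -0.048, 0.2314]
ee_rot: [-2.208, -2.192, -0.016]
force: [0.2, 0.0, -0.1]
width: 0.551
t 14.5 pos [ 0.5447 -0.048   0.2314] yaw(tool y) -0.41 tilt 1.8 | tool d [-0.0014 -0.0066  0.0825] twist -0.025 | F [ 0.2  0.  -0.1] w 50.7 j7 -0.18
```

```bash
python3 -m jog '[[0,-0.007,0.02,-0.025],[0,0,0.02,0],[0,0,0.02,0],[0,0,0.015,0],[0,0,0.006,0],[0,0,0,0]]'
python3 go.py 0.537 -0.047 0.149 1
```

```text
clock: 15.1
position: [0.5396, -0.0441, 0.1515]
ee_rot: [-2.199, -2.204, -0.021]
force: [0.3, -0.4, 0.6]
width: 0.548
t 15.1 pos [ 0.5396 -0.0441  0.1515] yaw(tool y) 0.14 tilt 1.77 | tool d [-0.0029 -0.0026  0.0025] twist -0.015 | F [ 0.3 -0.4  0.6] w 50.4 j7 -0.22
```

```bash
python3 -m jog '[[0,-0.0026,0.002,0],[0,0,0,0],[0,0,0,0],[0,0,0,0],[0,0,0,0],[0,0,0,0]]' 0.56 20
python3 go.py 0.537 -0.047 0.149 1
```

```text
clock: 15.7
position: [0.5384, -0.0441, 0.1528]
ee_rot: [-2.205, -2.204, -0.025]
force: [-0.5, -0.3, -0.3]
width: 0.22
t 15.7 pos [ 0.5384 -0.0441  0.1528] yaw(tool y) -0.01 tilt 1.67 | tool d [-0.003  -0.0014  0.0037] twist -0.018 | F [-0.5 -0.3 -0.3] w 20.3 j7 -0.22
```

Bar caged: gap 20.3 mm, no force. I pull along the arc.

```bash
python3 -m jog '[[0,-0.006,-0.0015,0],[0,-0.007,-0.002,0],[0,-0.013,-0.003,0],[0,-0.013,-0.001,0],[0,0,0,0]]'
python3 go.py 0.399 -0.047 0.116 1
```

```text
clock: 16.2
position: [0.503, -0.0451, 0.1635]
ee_rot: [-2.212, -2.21, -0.039]
force: [3.0, 0.5, -1.7]
width: 0.222
t 16.2 pos [ 0.503  -0.0451  0.1635] yaw(tool y) -0.08 tilt 1.66 | tool d [-0.0034 -0.1044  0.0467] twist -0.019 | F [ 3.   0.5 -1.7] w 20.5 j7 -0.2
```

```bash
python3 -m jog '[[0,-0.012,0.004,0],[0,-0.013,0.004,0],[0,-0.013,0.004,0],[0,-0.013,0.005,0],[0,0,0,0]]'
python3 go.py 0.399 -0.047 0.116 1
```

```text
clock: 16.7
position: [0.4624, -0.0435, 0.1514]
ee_rot: [2.221, 2.218, 0.068]
force: [4.9, -1.1, -3.6]
width: 0.22
t 16.7 pos [ 0.4624 -0.0435  0.1514] yaw(tool y) -0.1 tilt 2.48 | tool d [-0.0045 -0.0645  0.0333] twist -0.019 | F [ 4.9 -1.1 -3.6] w 20.2 j7 -0.19
```

```bash
python3 -m jog '[[-0.001,-0.013,0.005,0],[-0.001,-0.013,0.006,0],[-0.001,-0.012,0.007,0],[0,-0.012,0.008,0],[0,0,0,0]]'
python3 go.py 0.399 -0.047 0.116 1
```

```text
clock: 17.2
position: [0.4274, -0.044, 0.1293]
ee_rot: [2.207, 2.206, 0.099]
force: [6.0, -0.1, 0.5]
width: 0.223
t 17.2 pos [ 0.4274 -0.044   0.1293] yaw(tool y) -0.07 tilt 3.78 | tool d [-0.0034 -0.0291  0.0115] twist -0.019 | F [ 6.  -0.1  0.5] w 20.5 j7 -0.19
```

```bash
python3 -m jog '[[0,-0.012,0.002,0],[0,-0.012,0.003,0],[0,-0.011,0.004,0],[0,0,0,0]]'
python3 go.py 0.399 -0.047 0.116 1
```

```text
clock: 17.6
position: [0.4108, -0.0434, 0.1234]
ee_rot: [2.193, 2.192, 0.133]
force: [4.7, 1.5, 4.9]
width: 0.221
t 17.6 pos [ 0.4108 -0.0434  0.1234] yaw(tool y) -0.13 tilt 5.39 | tool d [-0.0039 -0.0124  0.0062] twist -0.02 | F [4.7 1.5 4.9] w 20.4 j7 -0.18
```

Run:
```python
from h import *
o=observe();print(o["joints"].round(2),Rn.from_rotvec(o["ee_rot"]).as_matrix().round(3))
T,S=cam("top"),cam("scene")
for n,c,r in(("redT",T,(270,190,345,290)),("redS",S,(200,150,270,215))):
    k,cs=blobs(c,[0,150,40],[8,255,255],r,4); print(n,[cv2.minAreaRect(q) for q in cs[:3]])
    for q in cs[:3]:
        print(onz(c,cv2.minAreaRect(q)[0],.14).round(3))
```

```text
[ 0.5   0.24 -0.57  2.22  0.17  0.63 -0.18] [[-0.001  0.996  0.088]
 [ 0.999 -0.002  0.034]
 [ 0.034  0.088 -0.996]]
redT [((299.0, 251.0), (4.0, 4.0), 90.0)]
[ 0.41  -0.015  0.14 ]
redS [((224.0, 173.5), (3.0, 4.0), 90.0)]
[ 0.401 -0.097  0.14 ]
```

```bash
python3 -m jog '[[0,-0.011,0.004,0],[0,-0.012,0.005,0],[0,-0.012,0.005,0],[0,-0.008,0.002,0],[0,-0.008,0,0]]'
python3 go.py 0.399 -0.047 0.116 1
python3 - <<'E'
from h import *
T,S=cam("top"),cam("scene")
for n,c,r in(("redT",T,(270,190,345,290)),("redS",S,(200,150,270,225))):
    k,cs=blobs(c,[0,150,40],[8,255,255],r,4)
    for q in cs[:2]:print(n,cv2.minAreaRect(q),onz(c,cv2.minAreaRect(q)[0],.136).round(3))
E
```

```text
clock: 18.2
position: [0.4008, -0.0432, 0.1157]
ee_rot: [2.161, 2.155, 0.206]
force: [23.2, -0.7, -11.7]
width: 0.224
t 18.2 pos [ 0.4008 -0.0432  0.1157] yaw(tool y) -0.32 tilt 9.05 | tool d [-0.0038 -0.0017 -0.0008] twist -0.023 | F [ 23.2  -0.7 -11.7] w 20.6 j7 -0.17
redT ((298.5, 255.5), (3.0, 3.0), 90.0) [ 0.399 -0.014  0.136]
redS ((230.0, 174.5), (3.0, 16.0), 90.0) [ 0.399 -0.081  0.136]
redS ((252.5, 174.5), (3.0, 7.0), 90.0) [ 0.398 -0.021  0.136]
```

At the stop: 23 N back-force, and the bar at x = 0.399 in both views, as predicted. I hold briefly, then ease back.

```bash
python3 -m jog '[[0,-0.002,0,0],[0,0.002,-0.001,0],[0,0.004,-0.002,0],[0,0.005,-0.003,0],[0,0.005,-0.003,0],[0,0.005,-0.003,0]]'
python3 go.py 0.537 -0.047 0.149 1
```

```text
clock: 18.9
position: [0.4336, -0.0425, 0.138]
ee_rot: [2.15, 2.146, 0.23]
force: [8.3, -0.4, -2.7]
width: 0.221
t 18.9 pos [ 0.4336 -0.0425  0.138 ] yaw(tool y) -0.31 tilt 10.25 | tool d [-0.0042  0.1038  0.007 ] twist -0.023 | F [ 8.3 -0.4 -2.7] w 20.3 j7 -0.16
```

```bash
python3 -m jog '[[0,0.004,-0.001,0],[0,0.005,-0.001,0],[0,0.005,-0.001,0],[0,0.005,0,0],[0,0.005,0,0],[0,0.005,0,0]]'
python3 go.py 0.537 -0.047 0.149 1
```

```text
clock: 19.5
position: [0.4681, -0.0417, 0.1487]
ee_rot: [2.148, 2.146, 0.236]
force: [3.5, 1.5, -1.2]
width: 0.216
t 19.5 pos [ 0.4681 -0.0417  0.1487] yaw(tool y) -0.29 tilt 10.45 | tool d [-0.0055  0.0679  0.0117] twist -0.022 | F [ 3.5  1.5 -1.2] w 19.9 j7 -0.17
```

```bash
python3 -m jog '[[0,0.005,0,0],[0,0.005,0,0],[0,0.005,0,0],[0,0.005,0.001,0],[0,0.005,0.001,0],[0,0.005,0.001,0]]'
python3 go.py 0.537 -0.047 0.149 1
```

```text
clock: 20.1
position: [0.4992, -0.0412, 0.1503]
ee_rot: [2.15, 2.149, 0.232]
force: [3.0, 1.2, -0.5]
width: 0.216
t 20.1 pos [ 0.4992 -0.0412  0.1503] yaw(tool y) -0.25 tilt 10.24 | tool d [-0.006   0.037   0.0075] twist -0.022 | F [ 3.   1.2 -0.5] w 19.9 j7 -0.2
```

```bash
python3 -m jog '[[0,0.005,0.001,0],[0,0.005,0.001,0],[0,0.005,0.001,0],[0,0.005,0.002,0],[0,0.005,0.002,0],[0,0.004,0.002,0]]'
python3 go.py 0.537 -0.047 0.149 1
python3 -m jog '[[0,0.004,0.001,0],[0,0.003,0.001,0],[0,0.003,0.001,0],[0,0,0,0]]'
python3 go.py 0.537 -0.047 0.149 1
python3 - <<'E'
from h import *
T,S=cam("top"),cam("scene")
for n,c,r in(("redT",T,(270,180,345,290)),("redS",S,(200,150,270,225))):
    k,cs=blobs(c,[0,150,40],[8,255,255],r,4)
    for q in cs[:2]:print(n,cv2.minAreaRect(q),onz(c,cv2.minAreaRect(q)[0],.168).round(3))
E
```

```text
clock: 20.7
position: [0.5303, -0.0413, 0.145]
ee_rot: [2.152, 2.15, 0.228]
force: [1.4, 0.8, -0.2]
width: 0.217
t 20.7 pos [ 0.5303 -0.0413  0.145 ] yaw(tool y) -0.26 tilt 10.03 | tool d [-0.0056  0.0073 -0.0031] twist -0.022 | F [ 1.4  0.8 -0.2] w 20.0 j7 -0.23
clock: 21.1
position: [0.541, -0.0417, 0.1428]
ee_rot: [2.154, 2.151, 0.225]
force: [-0.2, -0.6, 0.1]
width: 0.22
t 21.1 pos [ 0.541  -0.0417  0.1428] yaw(tool y) -0.28 tilt 9.89 | tool d [-0.005  -0.0028 -0.007 ] twist -0.022 | F [-0.2 -0.6  0.1] w 20.2 j7 -0.23
redT ((298.5, 200.0), (4.0, 5.0), 90.0) [ 0.537 -0.012  0.168]
redS ((223.29876708984375, 195.1890106201172), (4.858987808227539, 10.932723045349121), 83.6598129272461) [ 0.539 -0.087  0.168]
```

The lever is home: the bar is at its starting pixels (rows 200 and 195) and force is zero. I open and retract along the fingers.

```bash
python3 -m jog '[[0,0,0,0],[0,0,0,0],[0,0,0,0],[0,0,0,0]]' -0.1
python3 go.py 0.537 -0.047 0.149 1
python3 -m jog '[[0,0,-0.02,0],[0,0,-0.03,0],[0,0,-0.04,0],[0,0,-0.04,0],[0,0,-0.03,0],[0,0,0,0],[0,0,0,0]]'
python3 go.py 0.45 0.15 0.3 1
```

```text
clock: 21.6
position: [0.5395, -0.042, 0.1427]
ee_rot: [2.154, 2.151, 0.223]
force: [0.8, -0.2, -0.7]
width: 0.516
t 21.6 pos [ 0.5395 -0.042   0.1427] yaw(tool y) -0.28 tilt 9.82 | tool d [-0.0048 -0.0014 -0.0068] twist -0.022 | F [ 0.8 -0.2 -0.7] w 47.5 j7 -0.23
clock: 22.3
position: [0.5109, -0.0483, 0.3056]
ee_rot: [2.155, 2.154, 0.221]
force: [-0.5, 0.0, -0.2]
width: 0.553
t 22.3 pos [ 0.5109 -0.0483  0.3056] yaw(tool y) -0.23 tilt 9.68 | tool d [ 0.1981 -0.0618  0.0036] twist -0.021 | F [-0.5  0.  -0.2] w 50.9 j7 -0.05
```

Move aside (toward +y at height) so both cameras see the filler, then a last look.

```bash
python3 -m jog '[[0.035,-0.005,0,0],[0.035,-0.005,0,0],[0.035,-0.005,0,0],[0.03,-0.005,0,0],[0,0,0,0],[0,0,0,0]]'
python3 go.py 0.45 0.1 0.3 1
python3 - <<'E'
from h import *
T,S=cam("top"),cam("scene")
for n,c,r in(("redT",T,(270,180,345,215)),("redS",S,(200,180,270,210))):
    k,cs=blobs(c,[0,150,40],[8,255,255],r,4)
    for q in cs[:1]:print(n,cv2.minAreaRect(q))
k,cs=blobs(T,[18,90,90],[36,255,255],(340,190,410,260),20);q=np.vstack(cs)
print("tray T hull",cv2.approxPolyDP(cv2.convexHull(q),2,True).reshape(-1,2).tolist())
for u in cv2.approxPolyDP(cv2.convexHull(q),2,True).reshape(-1,2):print(onz(T,u.astype(float),.078).round(4))
cv2.imwrite("pics/h1.png",np.hstack([cv2.resize(S["img"][170:245,125:225],(440,330),interpolation=3),cv2.resize(T["img"][185:265,325:412],(359,330),interpolation=3)]))
E
```

```text
clock: 22.9
position: [0.488, 0.0896, 0.3007]
ee_rot: [2.162, 2.156, 0.211]
force: [-0.7, -0.5, 0.7]
width: 0.551
t 22.9 pos [0.488  0.0896 0.3007] yaw(tool y) -0.34 tilt 9.18 | tool d [ 0.0103 -0.0377 -0.0048] twist -0.023 | F [-0.7 -0.5  0.7] w 50.7 j7 -0.4
redT ((314.5, 200.0), (4.0, 37.0), 90.0)
redS ((237.48692321777344, 195.02816772460938), (4.9703049659729, 39.06826400756836), 88.40885925292969)
tray T hull [[399, 217], [400, 229], [388, 243], [350, 244], [349, 205], [385, 204]]
[ 0.5084 -0.2934  0.078 ]
[ 0.4754 -0.2952  0.078 ]
[ 0.4369 -0.2608  0.078 ]
[ 0.4338 -0.1564  0.078 ]
[ 0.5402 -0.1552  0.078 ]
[ 0.544  -0.2552  0.078 ]
```

View pics/h1.png

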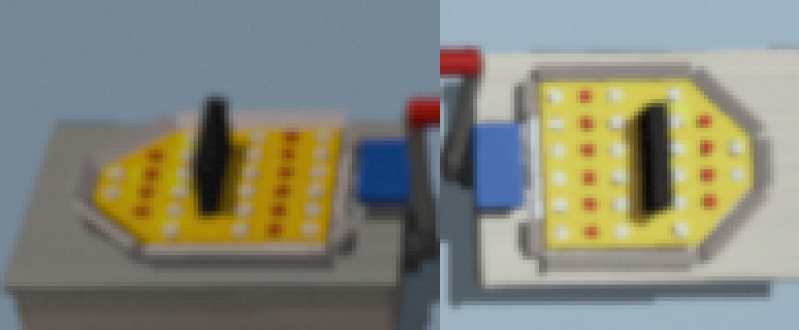

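The tray lies inside the fence with even margins (centre about (0.488, -0.225) against the nest's (0.487, -0.225)). The lever bar is at its starting pixels and the jaw is back. Handing in.

```bash
python3 -c "
from cell import ticket
print(ticket.sign_off())"
```

```text
the job is handed in; nothing more can be done
None
```

I moved the tray from the sloping stand into the filler's nest and let it go. I then pulled the lever to its stop, eased it home and handed the job in at about 23 s; the hand-in gives no verdict.

- **Tray:** I pinched it by the bar and let it level in the jaws as I lifted. It was then turned about 75° and lowered until it touched the nest floor at the predicted height. In the last pictures its centre is at (0.488, -0.225) against the nest's (0.487, -0.225), with its outline inside the fence all round.
- **Lever at the stop:** I held the bar loosely between the fingers. There was a 23 N push-back, and both views put the bar at x = 0.399, where the stop should be.
- **Lever back home:** The return averaged about 0.5 rad/s. In the last pictures the red bar is at its starting pixels, and the wrist force was near zero once the arm was clear.
- **Bystanders:** The arm stayed well clear of the jar, tape dispenser and stamp rack. I did not re-measure them at the end.

**Checks that disagreed:**
- **Tray position above the nest:** The two cameras put the held tray's tail 5–9 mm apart in y. I corrected it relative to the fence, and the final seating agreed.
- **Tool tilt:** The tool drifted to about 10° off vertical during the lever pull, without visible effect.

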